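# Set out a clamping stack on a drilling plate

## Task

Set up the drilling plate: put the bored aluminium block in the scribed rectangle at the plate's middle, long side along the plate, and stand each round riser centred on the pad of its own colour. Then lay the straps flat along the plate's centre line as bridges, each centred over the gap between block and riser, one end resting on the block and the other on a riser: the brass strap to the yellow riser, the steel strap to the blue one. Leave the oil bottle and the tape roll where they are.

Things in the scene. Friction and masses are not known exactly. Their poses are not given: they have to be found in the camera images.
- plate_mid (a point): middle of the top face of the dark steel drilling plate, which is fixed to the bench, 80 x 260 mm and 10 mm thick (this point is 10 mm above the bench). y runs along its 260 mm length, x across its 80 mm width, z up. A white scribed rectangle round this point, 42 x 56 mm inside, shows where the block goes, its long side along y.
- pad_yellow: yellow round pad, diameter 44 mm and 2 mm thick, fixed on the plate's centre line near one end, 100 mm from the plate's middle (either end). Origin: centre of its underside, 10 mm above the bench; its top is 12 mm above the bench.
- pad_blue: blue round pad, of the same size, fixed 100 mm from the plate's middle at the other end. Origin: centre of its underside, 10 mm above the bench; its top is 12 mm above the bench. Fixed things round the plate: left, a blue socket case 52 mm high, its open lid (far side) about 0.2 m high; behind, a toggle clamp with a red lever, 165 mm high; front right, a bench vice 125 mm high.
- block_c (a point): centre of the loose light-grey milled aluminium block with bores, 36 mm (x) x 50 mm (y) x 26 mm (z, up), lying flat on the bench. Grip across the 36 mm.
- riser_yellow_c (a point): centre of the loose yellow round riser, a solid upright cylinder of diameter 36 mm, 24 mm high, with a dark centre mark on top. On its pad its top is level with the top of the placed block, 36 mm above the bench.
- riser_blue_c (a point): centre of the loose blue round riser, the same but blue: diameter 36 mm, 24 mm high.
- strap_steel_c (a point): centre of the loose grey steel strap clamp with a slot, a flat bar 25 mm (x) x 90 mm (y) x 10 mm (z, up), lying flat. Grip across its width at the middle. Which end points where does not matter. In its place it lies level on the block and the blue riser: with these centred, the gap between them runs from 25 to 82 mm from the plate's middle, so the strap's centre belongs 53.5 mm from the plate's middle and 41 mm above the bench.
- strap_brass_c (a point): centre of the loose yellow-brown brass strap with a slot, a flat bar 24 mm (x) x 90 mm (y) x 10 mm (z, up), lying flat; it goes likewise between the block and the yellow riser, 53.5 mm from the plate's middle on that side.
- oil_c (a point): bystander: the loose white oil bottle with red nozzle, diameter 40 mm, 125 mm high, standing at the right behind the work, beside the fixed toggle clamp (the like bottle at the back of the bench is fixed clutter); the point is on its axis, 45 mm above its foot. Must not be disturbed.
- roll_c (a point): bystander: the loose roll of black tape, diameter 62 mm, 19 mm high, lying flat on the bench behind the work; the point is its centre (the other roll, on the drawer cabinet, is fixed clutter). Must not be disturbed.
Mind the look-alikes: they are no part of the job. Leave any red look-alike of the part that bears block_c alone.

How it is judged:
By the outcome, as a careful person would: the job done as asked, in the order asked, and still so for the second after the job is handed in, with the robot touching nothing.
It also fails if it takes over 99 s, if anything falls off the work surface, if the arm or the gripper's body presses on something with over 40 N, if the wrist force passes 120 N, or if a joint passes its speed limit or range.

## Robot

A 6-joint arm with a two-finger parallel gripper is mounted at the origin on a cart in front of the work surface, level with it; the furniture and walls round the work are solid. World frame = base frame: x ahead of the robot, y to its left, z up, the work surface at z = 0. Lengths are in m, angles in rad, forces in N, time in s.
With the tool pointing down it reaches from about 0.225 to 0.875 m from the base axis. Payload 3.4 kg.
Tool frame: the origin (TCP) lies between the finger pads; the fingertips stand 19 mm ahead of it and the grasp point (between the pads) is the TCP; z points along the fingers, y is the line along which they close (so a half turn about z gives the same grasp; the last joint's range is limited). The gripper opens to 85 mm and grips with 20 to 120 N. Pads are 22 mm wide; open, the fingers measure 114 mm over their backs; the gripper's body (76 mm by 85 mm) begins 54 mm behind the grasp point. The pads swing forward as they close: fully open they stand 13 mm farther back than shut.
Start: joints at [-1.35, 0.276, 1.505, -0, 1.361, -0.121], TCP at [0.193, -0.542, 0.25] pointing down, gripper open.
Joint ranges: [-2.89, 2.89], [-0.75, 2.08], [0.22, 2.7], [-1.18, 4.32], [0.11, 2.71], [-2.7, 2.7]. Speed limits (rad/s): [2.57, 2.57, 3.14, 3.14, 3.14, 3.14].

## Interface

Orientations are given as a unit quaternion [w, x, y, z].
In Python, from rig import get_state, imaging, ticket gives the robot as it stands. The module is installed in compiled form; this text tells all that it offers.
- The arm moves only by the shell command python3 -m inch 'ROWS' [FORCE]. ROWS is JSON, a list of rows, each an object with "claw": the opening, from -1 (shut) to 1 (fully open); "travel": the shift along the world's x, y, z in units of 200 mm (1.0 is 200 mm), a list of three; "turn": the turn about the world's z in units of 180 degrees (1.0 is 180 degrees). A call has 1 to 5 rows; each row is the pose to reach, as a shift and turn from the pose commanded when the call began, turning the shorter way round; what a row does not reach only later rows make up. A row lasts 1/10 s, in which the tool goes at most 50 mm and 8.59 degrees, less where a joint would pass 70% of its speed; a pose out of reach is approached as far as the arm can. A call with a number of a shift or a turn outside -1 to 1 is refused whole. A call with a gripper value outside its range is refused whole. The fingers move at their own pace and stop on an object; FORCE is the grip in N (left out, the last holds). Time passes only in rows, so rows that repeat a pose let the fingers close. It gives the time, the measured TCP pose, the force, the opening and the grip force at its end, in the units of the state.
- get_state(): the state, without advancing time (a new reading comes with each control period).
- imaging.get_image(name): name is "scene" or "top"; returns the picture (420x560x3 uint8, red, green, blue); there is no depth.
- imaging.camera_params(name): a dict with "camera_matrix" (3x3 intrinsics, pixels), "cam_to_world" (4x4, takes a point from camera to world coordinates). Camera axes: x right, y down, z forward; pixel columns grow to the right and rows downward; lengths in m; the calibration is good to about 2 mm. A picture is of the moment at which its call begins. camera_params takes no time and is no camera call.
- ticket.sign_off(): hands the job in; it is judged then, once.
The state is a dict: "clock": time; "qpos": joint angles; "qd": joint speeds; "effort": joint torques, N m; "position": TCP position; "ee_rot": TCP orientation; "contact_force": force on the tool from outside, world axes, zero at the start; "moment": the same for the moment, N m; "width": finger opening in m; "gripper_force": force on a finger pad.
Only numpy, scipy, OpenCV 4.12 (cv2) and the standard library are available. Lean on these libraries where they do the work, as an engineer would, in place of code of your own. Each camera call takes 0.05 s, during which the arm holds its last target. There are 200 camera calls.

## Working session

There is one attempt and no reset: what is moved stays moved. The work goes in short steps, Python scripts to look and compute and a shell command to move; the robot and the scene stay as the last step left them, time stands still between calls to the robot, and variables do not carry over. Pictures are saved under pics/ and viewed, at most 15 in all, crops included, and the job is handed in when it is done.

```bash
mkdir -p pics; python3 - <<'E'
from rig import get_state, imaging
import cv2
for n in("scene","top"):
    im=imaging.get_image(n); cv2.imwrite(f"pics/{n}0.png",im[:,:,::-1])
    p=imaging.camera_params(n);print(n,p)
s=get_state();print(s)
E
```

```text
scene {'camera_matrix': array([[502.55711166,   0.        , 277.03736116],
       [  0.        , 502.55711166, 209.5059506 ],
       [  0.        ,   0.        ,   1.        ]]), 'cam_to_world': array([[ 0.49342421, -0.60475689,  0.62514131, -0.36944024],
       [-0.86977433, -0.3472137 ,  0.35062126, -0.51201119],
       [ 0.005017  , -0.71673688, -0.69732566,  1.08297201],
       [ 0.        ,  0.        ,  0.        ,  1.        ]])}
top {'camera_matrix': array([[523.37955576,   0.        , 274.11206405],
       [  0.        , 523.37955576, 211.23463716],
       [  0.        ,   0.        ,   1.        ]]), 'cam_to_world': array([[ 0.00774016, -0.98345676,  0.18097762,  0.32616202],
       [-0.99996572, -0.0081448 , -0.00149283,  0.00781036],
       [ 0.00294216, -0.18095986, -0.98348608,  1.31397312],
       [ 0.        ,  0.        ,  0.        ,  1.        ]])}
{'clock': 0.1, 'qpos': array([-1.35000085e+00,  2.76551365e-01,  1.50598791e+00, -1.58744269e-06,
        1.36071882e+00, -1.21015030e-01]), 'qd': array([-0.00095007, -0.00146382, -0.00244853, -0.001278  , -0.00043109,
       -0.00176959]), 'effort': array([ 1.94466309e-03, -4.17699373e+01, -2.46404243e+01, -1.88813242e-04,
        5.78376421e-03, -2.72183364e-06]), 'position': array([ 0.19262664, -0.54131377,  0.24952243]), 'ee_rot': array([-8.31645779e-04,  9.85430840e-01,  1.70074589e-01, -4.23025530e-05]), 'contact_force': array([-0.10697173,  0.1934163 ,  0.45090385]), 'moment': array([ 0.0050881 , -0.03818447,  0.04996393]), 'gripper_force': 0.0, 'width': 0.08530672230259193}
```

View pics/scene0.png

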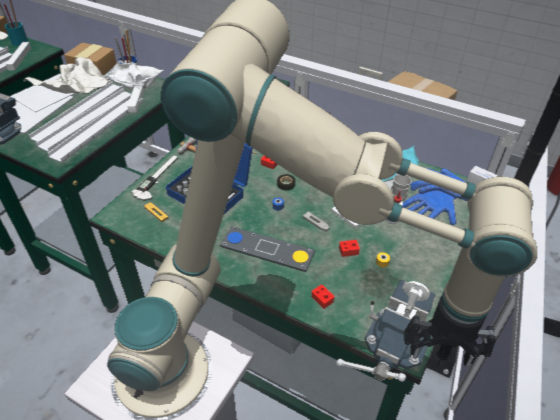

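View pics/top0.png

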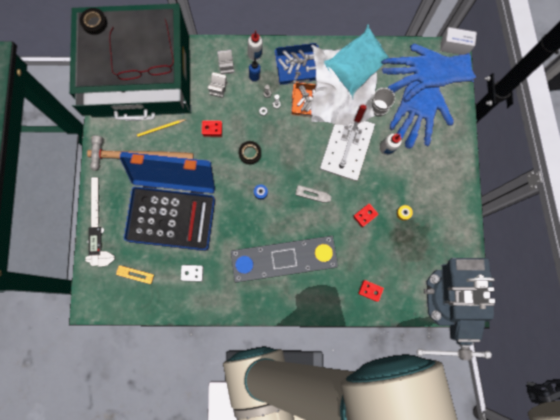

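Top view: the plate's blue pad is at (244,265) and its yellow pad at (323,253). The block is at (192,272), brass strap (135,274), steel strap (313,193), blue riser (261,191), yellow riser (405,212), and roll (250,152). The oil bottle is near (394,142). The red blocks are look-alikes.

```bash
cat > h.py <<'E'
import numpy as np, cv2
from rig import get_state, imaging
def ray(n,uv,z):
    p=imaging.camera_params(n);T=p["cam_to_world"]
    d=T[:3,:3]@np.linalg.solve(p["camera_matrix"],[uv[0],uv[1],1.]);o=T[:3,3]
    return o+d*(z-o[2])/d[2]
def blob(im,box,lo,hi,z,n="top"):
    """largest HSV blob in box (u0,v0,u1,v1): world centre, min-area-rect size mm, long-axis angle deg"""
    u0,v0,u1,v1=box;k=4
    c=cv2.resize(im[v0:v1,u0:u1],None,fx=k,fy=k,interpolation=cv2.INTER_CUBIC)
    m=cv2.inRange(cv2.cvtColor(c,cv2.COLOR_RGB2HSV),np.array(lo),np.array(hi))
    cs,_=cv2.findContours(m,cv2.RETR_EXTERNAL,cv2.CHAIN_APPROX_NONE)
    ct=max(cs,key=cv2.contourArea)[:,0].astype(float)
    w=np.array([ray(n,((a+.5)/k-.5+u0,(b+.5)/k-.5+v0),z)[:2] for a,b in ct])
    w32=(w*1000).astype(np.float32)
    r=cv2.minAreaRect(w32);M=cv2.moments(w32.reshape(-1,1,2))
    b=cv2.boxPoints(r);e=max(b[1]-b[0],b[2]-b[1],key=np.linalg.norm)
    return np.round([M["m10"]/M["m00"],M["m01"]/M["m00"],r[0][0],r[0][1],*sorted(r[1]),np.degrees(np.arctan2(e[1],e[0]))%180],1)
E
python3 - <<'E'
from h import *
im=cv2.imread("pics/top0.png")[:,:,::-1].copy()
Y=((20,120,120),(35,255,255));B=((100,120,80),(125,255,255))
for nm,box,c,z in [("padY",(305,235,345,275),Y,.012),("padB",(228,250,260,282),B,.012),
 ("risY",(390,195,420,230),Y,.012),("risB",(245,177,278,208),B,.012),("brass",(110,258,160,290),((12,100,100),(35,255,255)),.005),
 ("block",(175,258,210,288),((0,0,150),(180,60,255)),.013),("steel",(290,178,335,208),((0,0,110),(180,60,255)),.005)]:
    print(nm,blob(im,box,*c,z))
a=cv2.resize(im[240:290,105:215],None,fx=7,fy=7);b=cv2.resize(im[170:220,240:350],None,fx=7,fy=7)
cv2.imwrite("pics/c0.png",cv2.resize(np.vstack([a,b]),(770,600))[:,:,::-1])
E
```

```text
padY [ 462.3 -117.5  462.5 -117.5   43.7   44.3   90.5]
padB [431.5  79.8 431.4  79.9  42.7  43.5  90.5]
risY [ 566.4 -324.5  566.7 -324.6   37.5   38.8  134.5]
risB [6.172e+02 4.160e+01 6.173e+02 4.190e+01 3.440e+01 3.720e+01 6.000e-01]
brass [405.1 351.5 405.2 351.6  26.2  93.2  75.4]
block [409.3 210.1 409.2 210.1  40.7  55.   89.3]
steel [ 619.6 -106.6  616.9  -97.6   78.   102.7   90.5]
```

View pics/c0.png

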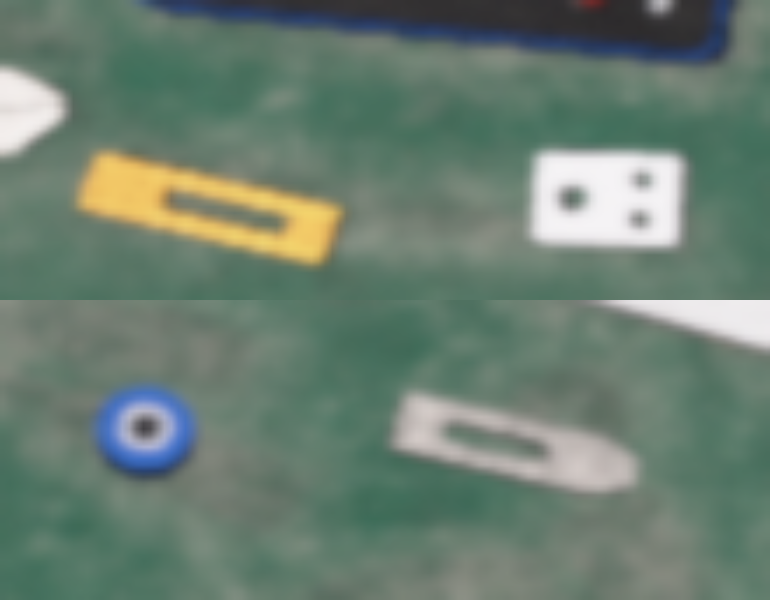

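The crop shows the brass strap slightly tilted, the block with its three bores almost square to x/y, the blue riser with its centre mark, and the steel strap with its rounded end to the right.

```bash
python3 - <<'E'
from h import *
im=cv2.imread("pics/top0.png")[:,:,::-1].copy();sc=cv2.imread("pics/scene0.png")[:,:,::-1].copy()
Y=((20,120,120),(35,255,255));B=((100,120,80),(125,255,255))
for v in(130,145,160): print("steel",v,blob(im,(293,180,335,206),(0,0,v),(180,45,255),.005))
print("edge",[ray("top",p,.052).round(3) for p in((125,240),(212,248))])
for nm,box,c,z in [("padY",(288,244,315,270),Y,.012),("padB",(222,226,248,250),B,.012),("risY",(370,245,398,272),Y,.012),("risB",(268,193,290,213),B,.012)]:
    print("scene",nm,blob(sc,box,*c,z,"scene"))
E
```

```text
steel 130 [614.2 -93.5 614.2 -96.2  31.   97.3  74.4]
steel 145 [613.7 -92.8 613.3 -94.8  26.4  92.1  74.7]
steel 160 [613.4 -92.6 612.7 -94.5  24.6  89.2  74.3]
edge [array([0.484, 0.367, 0.052]), array([0.467, 0.155, 0.052])]Traceback (most recent call last):
  File "<stdin>", line 7, in <module>
  File "h.py", line 14, in blob
    w=np.array([ray(n,((a+.5)/k-.5+u0,(b+.5)/k-.5+v0),z)[:2] for a,b in ct])
                ~~~^^^^^^^^^^^^^^^^^^^^^^^^^^^^^^^^^^^^^
  File "h.py", line 4, in ray
    p=imaging.camera_params(n);T=p["cam_to_world"]
ValueError: time passes only in moves, steps and waits
```

```bash

python3 -m inch '[{"claw":0.2,"travel":[0.27,0.94,0],"turn":0.0968},{"claw":0.2,"travel":[0.27,0.94,0],"turn":0.0968},{"claw":0.2,"travel":[0.27,0.94,0],"turn":0.0968},{"claw":0.2,"travel":[0.27,0.94,0],"turn":0.0968},{"claw":0.2,"travel":[0.27,0.94,0],"turn":0.0968}]' 40
python3 -m inch '[{"claw":0.2,"travel":[0.27,0.94,0],"turn":0.0968},{"claw":0.2,"travel":[0.27,0.94,0],"turn":0.0968},{"claw":0.2,"travel":[0.27,0.94,0],"turn":0.0968},{"claw":0.2,"travel":[0.27,0.94,0],"turn":0.0968},{"claw":0.2,"travel":[0.27,0.94,0],"turn":0.0968}]'
```

```text
clock: 0.6
position: [0.2469, -0.3476, 0.2499]
ee_rot: [-0.002, 0.948, 0.319, 0.001]
contact_force: [-0.1, -0.6, -0.4]
width: 0.0509
gripper_force: 0.0
clock: 1.1
position: [0.3011, -0.1611, 0.2502]
ee_rot: [-0.001, 0.888, 0.461, 0.001]
contact_force: [0.4, -0.9, 0.5]
width: 0.0512
gripper_force: 0.0
```

```bash
python3 - <<'E'
s=open("h.py").read().replace('def ray(n,uv,z):\n    p=imaging.camera_params(n);','P={n:imaging.camera_params(n) for n in("top","scene")}\ndef ray(n,uv,z):\n    p=P[n];')
open("h.py","w").write(s)
E
python3 - <<'E'
from h import *
sc=cv2.imread("pics/scene0.png")[:,:,::-1].copy()
Y=((20,120,120),(35,255,255));B=((100,120,80),(125,255,255))
for nm,box,c,z in [("padY",(288,244,315,270),Y,.012),("padB",(222,226,248,250),B,.012),("risY",(370,245,398,272),Y,.012),("risB",(268,193,290,213),B,.012)]:
    print("scene",nm,blob(sc,box,*c,z,"scene"))
E
```

```text
scene padY [ 460.7 -121.1  460.8 -121.1   44.1   45.2   66.3]
scene padB [430.1  76.4 430.2  76.5  43.2  43.6 119.8]
scene risY [ 568.  -325.   566.  -326.2   36.6   52.1   21.5]
scene risB [617.1  39.3 615.8  38.1  35.   56.2  30. ]
```

```bash

python3 -m inch '[{"claw":0.2,"travel":[0.27,0.94,0],"turn":0.0968},{"claw":0.2,"travel":[0.27,0.94,0],"turn":0.0968},{"claw":0.2,"travel":[0.27,0.94,0],"turn":0.0968},{"claw":0.2,"travel":[0.27,0.94,0],"turn":0.0968},{"claw":0.2,"travel":[0.27,0.94,0],"turn":0.0968}]'
python3 -m inch '[{"claw":0.2,"travel":[0.27,0.94,0],"turn":0.0968},{"claw":0.2,"travel":[0.27,0.94,0],"turn":0.0968},{"claw":0.2,"travel":[0.27,0.94,0],"turn":0.0968},{"claw":0.2,"travel":[0.27,0.94,0],"turn":0.0968},{"claw":0.2,"travel":[0.27,0.94,0],"turn":0.0968}]'
python3 -m inch '[{"claw":0.2,"travel":[0,0,-0.75],"turn":0},{"claw":0.2,"travel":[0,0,-0.75],"turn":0},{"claw":0.2,"travel":[0,0,-0.75],"turn":0},{"claw":0.2,"travel":[0,0,-0.75],"turn":0},{"claw":0.2,"travel":[0,0,-0.75],"turn":0}]'
python3 - <<'E'
from h import *
im=imaging.get_image("top");cv2.imwrite("pics/t1.png",cv2.resize(im[200:330,100:260],None,fx=4,fy=4)[:,:,::-1])
E
```

```text
clock: 1.6
position: [0.3563, 0.0263, 0.2504]
ee_rot: [-0.0, 0.807, 0.59, 0.001]
contact_force: [-0.2, -0.3, 0.2]
width: 0.0515
gripper_force: 0.0
clock: 2.1
position: [0.4117, 0.2133, 0.2499]
ee_rot: [-0.0, 0.71, 0.704, 0.001]
contact_force: [0.1, -0.9, -0.7]
width: 0.0513
gripper_force: 0.0
clock: 2.6
position: [0.4095, 0.2088, 0.1004]
ee_rot: [-0.0, 0.712, 0.702, -0.001]
contact_force: [0.8, -0.3, 0.1]
width: 0.0511
gripper_force: 0.0
```

View pics/t1.png

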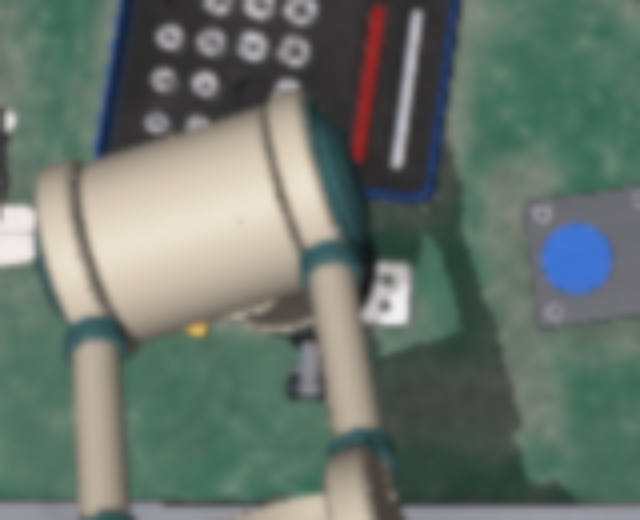

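The arm hides most of the block, whose right end shows at crop (390,290). The hand is clear of the case, so I go down and grip.

```bash

python3 -m inch '[{"claw":0.2,"travel":[0,0,-0.2],"turn":0},{"claw":0.2,"travel":[0,0,-0.3],"turn":0},{"claw":0.2,"travel":[0,0,-0.39],"turn":0},{"claw":0.2,"travel":[0,0,-0.39],"turn":0},{"claw":0.2,"travel":[0,0,-0.39],"turn":0}]'
python3 -m inch '[{"claw":-0.4,"travel":[0,0,0],"turn":0},{"claw":-0.4,"travel":[0,0,0],"turn":0},{"claw":-0.4,"travel":[0,0,0],"turn":0},{"claw":-0.4,"travel":[0,0,0],"turn":0},{"claw":-0.4,"travel":[0,0,0],"turn":0}]' 50
```

```text
clock: 3.15
position: [0.411, 0.2106, 0.0244]
ee_rot: [0.001, 0.712, 0.703, 0.002]
contact_force: [0.4, 0.5, 0.1]
width: 0.0509
gripper_force: 0.0
clock: 3.65
position: [0.4106, 0.2107, 0.0245]
ee_rot: [0.001, 0.711, 0.703, 0.002]
contact_force: [-0.3, 0.1, 6.4]
width: 0.0349
gripper_force: 50.7
```

```bash

python3 -m inch '[{"claw":-0.4,"travel":[0,0,0.2],"turn":0},{"claw":-0.4,"travel":[0,0,0.4],"turn":0},{"claw":-0.4,"travel":[0,0,0.4],"turn":0},{"claw":-0.4,"travel":[0,0,0.4],"turn":0}]'
python3 -m inch '[{"claw":-0.4,"travel":[0.04,-0.2,0],"turn":0.02},{"claw":-0.4,"travel":[0.094,-0.4,0],"turn":0.053},{"claw":-0.4,"travel":[0.094,-0.5725,0],"turn":0.053},{"claw":-0.4,"travel":[0.094,-0.5725,0],"turn":0.053},{"claw":-0.4,"travel":[0.094,-0.5725,0],"turn":0.053}]'
python3 -m inch '[{"claw":-0.4,"travel":[0.04,-0.2,0],"turn":0},{"claw":-0.4,"travel":[0.094,-0.4,0],"turn":0},{"claw":-0.4,"travel":[0.094,-0.5725,0],"turn":0},{"claw":-0.4,"travel":[0.094,-0.5725,0],"turn":0},{"claw":-0.4,"travel":[0.094,-0.5725,0],"turn":0}]'
python3 -m inch '[{"claw":-0.4,"travel":[0,0,-0.2],"turn":0},{"claw":-0.4,"travel":[0,0,-0.25],"turn":0},{"claw":-0.4,"travel":[0,0,-0.25],"turn":0},{"claw":-0.4,"travel":[0,0,-0.25],"turn":0}]'
python3 - <<'E'
from h import *
im=imaging.get_image("scene");cv2.imwrite("pics/s2.png",cv2.resize(im[190:310,180:340],None,fx=4,fy=4,interpolation=cv2.INTER_CUBIC)[:,:,::-1])
E
```

```text
clock: 4.05
position: [0.4096, 0.2105, 0.104]
ee_rot: [0.001, 0.711, 0.703, 0.002]
contact_force: [-1.0, -0.8, -1.5]
width: 0.0351
gripper_force: 51.0
clock: 4.55
position: [0.4265, 0.0952, 0.1013]
ee_rot: [-0.001, 0.652, 0.759, -0.001]
contact_force: [0.2, -0.2, -1.1]
width: 0.035
gripper_force: 50.9
clock: 5.05
position: [0.4458, -0.0181, 0.1018]
ee_rot: [-0.001, 0.651, 0.759, -0.0]
contact_force: [-1.5, 1.3, -1.4]
width: 0.035
gripper_force: 50.9
clock: 5.45
position: [0.4465, -0.0179, 0.0526]
ee_rot: [-0.0, 0.65, 0.76, 0.0]
contact_force: [0.1, 0.2, -0.5]
width: 0.0349
gripper_force: 50.9
```

View pics/s2.png

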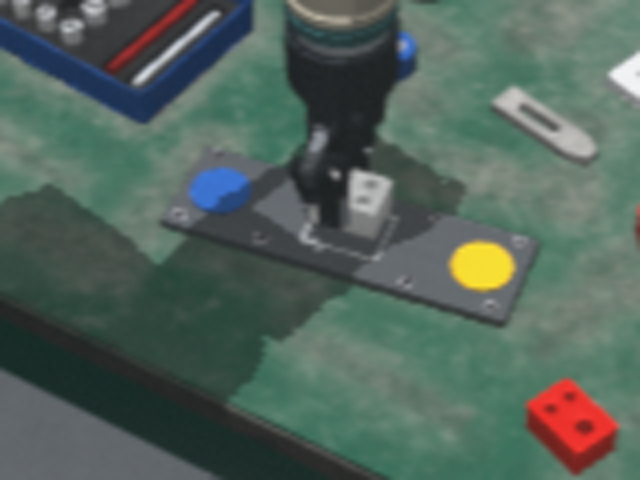

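The block hangs over the scribed rectangle, around crop (350,225). I set it down.

```bash

python3 -m inch '[{"claw":-0.4,"travel":[0,0,-0.06],"turn":0},{"claw":-0.4,"travel":[0,0,-0.0975],"turn":0},{"claw":-0.4,"travel":[0,0,-0.0975],"turn":0},{"claw":-0.4,"travel":[0,0,-0.0975],"turn":0}]'
python3 -m inch '[{"claw":0.3,"travel":[0,0,0],"turn":0},{"claw":0.3,"travel":[0,0,0],"turn":0},{"claw":0.3,"travel":[0,0,0],"turn":0},{"claw":0.3,"travel":[0,0,0],"turn":0}]'
python3 -m inch '[{"claw":0.3,"travel":[0,0,0.25],"turn":0},{"claw":0.3,"travel":[0,0,0.5],"turn":0},{"claw":0.3,"travel":[0,0,0.6],"turn":0},{"claw":0.3,"travel":[0,0,0.6],"turn":0}]'
python3 -m inch '[{"claw":0.3,"travel":[0.2,-0.75,0],"turn":0},{"claw":0.3,"travel":[0.2,-0.75,0],"turn":0},{"claw":0.3,"travel":[0.2,-0.75,0],"turn":0},{"claw":0.3,"travel":[0.2,-0.75,0],"turn":0}]'
python3 -m inch '[{"claw":0.3,"travel":[0.395,-0.78,0],"turn":0},{"claw":0.3,"travel":[0.395,-0.78,0],"turn":0},{"claw":0.3,"travel":[0.395,-0.78,0],"turn":0},{"claw":0.3,"travel":[0.395,-0.78,0],"turn":0}]'
python3 - <<'E'
from h import *
im=imaging.get_image("top");cv2.imwrite("pics/t3.png",cv2.resize(im[180:310,220:430],None,fx=3.8,fy=3.8,interpolation=cv2.INTER_CUBIC)[:,:,::-1])
print(blob(im,(266,243,302,277),(0,0,185),(180,60,255),.03))
Y=((20,120,120),(35,255,255));B=((100,120,80),(125,255,255))
print(blob(im,(305,235,345,275),*Y,.012),blob(im,(228,250,260,282),*B,.012))
E
```

```text
clock: 5.9
position: [0.4475, -0.0188, 0.0339]
ee_rot: [0.001, 0.651, 0.759, 0.001]
contact_force: [-0.1, -0.0, 4.8]
width: 0.0349
gripper_force: 52.8
clock: 6.3
position: [0.4462, -0.0188, 0.0328]
ee_rot: [-0.0, 0.651, 0.759, -0.0]
contact_force: [-0.4, 0.7, 0.6]
width: 0.0554
gripper_force: 0.0
clock: 6.7
position: [0.4487, -0.0192, 0.156]
ee_rot: [0.003, 0.651, 0.759, 0.002]
contact_force: [0.4, 0.7, 0.0]
width: 0.0556
gripper_force: 0.0
clock: 7.1
position: [0.4879, -0.1739, 0.1515]
ee_rot: [0.001, 0.652, 0.758, -0.001]
contact_force: [-0.5, 0.4, 0.3]
width: 0.0553
gripper_force: 0.0
clock: 7.5
position: [0.5663, -0.3277, 0.1507]
ee_rot: [-0.0, 0.651, 0.759, -0.0]
contact_force: [-0.7, 0.1, -0.3]
width: 0.0552
gripper_force: 0.0
[422.2 -15.7 429.8 -18.1  57.4  87.4  90.5]
[ 463.3 -116.5  463.1 -116.3   41.9   42.6  108.8] [431.3  79.7 431.4  79.9  42.8  43.5  90.9]
```

View pics/t3.png

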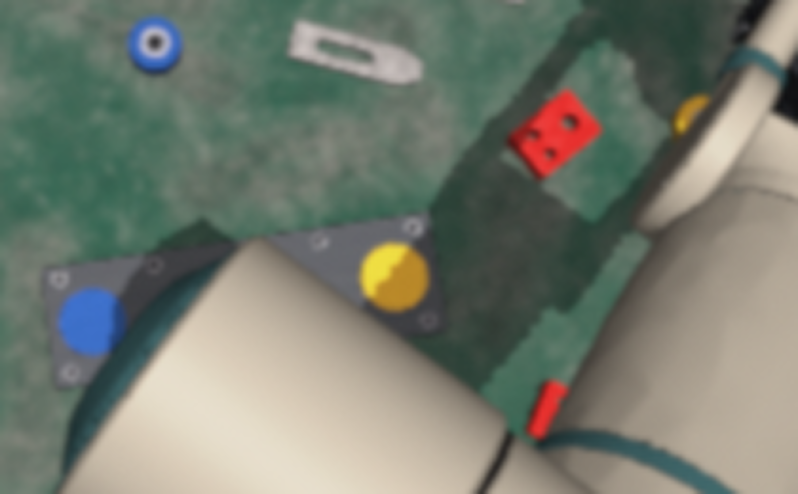

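The block is hidden by the upper arm. The yellow riser shows at crop (692,117) beside the wrist. I take the riser now and look at the block from another posture.

```bash

python3 -m inch '[{"claw":0.3,"travel":[0,0,-0.25],"turn":0},{"claw":0.3,"travel":[0,0,-0.45],"turn":0},{"claw":0.3,"travel":[0,0,-0.6525],"turn":0},{"claw":0.3,"travel":[0,0,-0.6525],"turn":0},{"claw":0.3,"travel":[0,0,-0.6525],"turn":0}]'
python3 -m inch '[{"claw":-0.4,"travel":[0,0,0],"turn":0},{"claw":-0.4,"travel":[0,0,0],"turn":0},{"claw":-0.4,"travel":[0,0,0],"turn":0},{"claw":-0.4,"travel":[0,0,0],"turn":0},{"claw":-0.4,"travel":[0,0,0],"turn":0}]' 50
python3 - <<'E'
from h import *
im=imaging.get_image("scene");cv2.imwrite("pics/s4.png",cv2.resize(im[190:310,200:400],None,fx=4,fy=4,interpolation=cv2.INTER_CUBIC)[:,:,::-1])
E
```

```text
clock: 8.05
position: [0.564, -0.323, 0.0202]
ee_rot: [-0.002, 0.651, 0.759, -0.0]
contact_force: [-0.2, 0.1, -0.0]
width: 0.0559
gripper_force: 0.0
clock: 8.55
position: [0.5652, -0.3246, 0.0225]
ee_rot: [-0.0, 0.651, 0.759, 0.0]
contact_force: [0.0, 0.7, -1.0]
width: 0.0345
gripper_force: 49.9
```

View pics/s4.png

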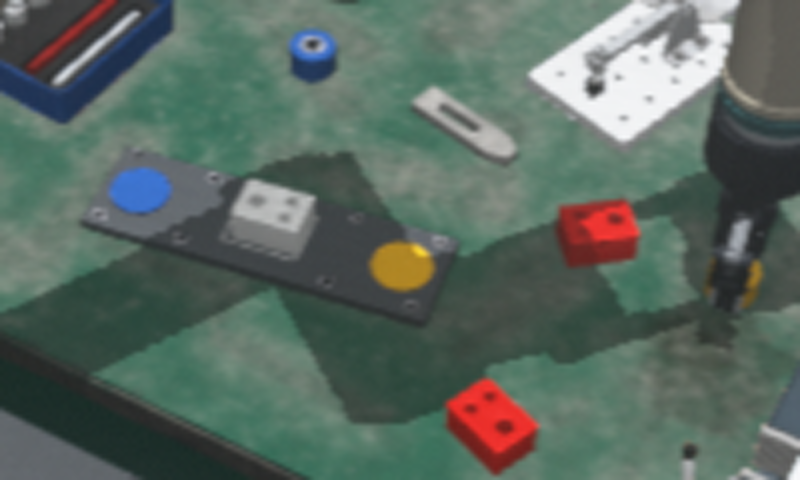

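The block stands inside the scribed rectangle (crop 270,225), and the riser is gripped at crop (735,280).

```bash

python3 -m inch '[{"claw":-0.4,"travel":[0,0,0.2],"turn":0},{"claw":-0.4,"travel":[0,0,0.4],"turn":0},{"claw":-0.4,"travel":[0,0,0.4],"turn":0},{"claw":-0.4,"travel":[0,0,0.4],"turn":0}]'
python3 -m inch '[{"claw":-0.4,"travel":[-0.1,0.2,0],"turn":0},{"claw":-0.4,"travel":[-0.2,0.4,0],"turn":0},{"claw":-0.4,"travel":[-0.26,0.518,0],"turn":0},{"claw":-0.4,"travel":[-0.26,0.518,0],"turn":0}]'
python3 -m inch '[{"claw":-0.4,"travel":[-0.1,0.2,0],"turn":0},{"claw":-0.4,"travel":[-0.2,0.4,0],"turn":0},{"claw":-0.4,"travel":[-0.26,0.518,0],"turn":0},{"claw":-0.4,"travel":[-0.26,0.518,0],"turn":0},{"claw":-0.4,"travel":[-0.26,0.518,0],"turn":0}]'
python3 -m inch '[{"claw":-0.4,"travel":[0,0,-0.15],"turn":0},{"claw":-0.4,"travel":[0,0,-0.27],"turn":0},{"claw":-0.4,"travel":[0,0,-0.335],"turn":0},{"claw":-0.4,"travel":[0,0,-0.335],"turn":0},{"claw":-0.4,"travel":[0,0,-0.335],"turn":0}]'
python3 -m inch '[{"claw":0.2,"travel":[0,0,0],"turn":0},{"claw":0.2,"travel":[0,0,0],"turn":0},{"claw":0.2,"travel":[0,0,0],"turn":0},{"claw":0.2,"travel":[0,0,0],"turn":0}]'
python3 -m inch '[{"claw":0.2,"travel":[0,0,0.25],"turn":0},{"claw":0.2,"travel":[0,0,0.5],"turn":0},{"claw":0.2,"travel":[0,0,0.6],"turn":0},{"claw":0.2,"travel":[0,0,0.6],"turn":0}]'
```

```text
clock: 9.0
position: [0.5657, -0.3251, 0.1035]
ee_rot: [0.001, 0.651, 0.759, 0.0]
contact_force: [-0.1, -0.4, -2.0]
width: 0.0343
gripper_force: 50.3
clock: 9.4
position: [0.5089, -0.2165, 0.1002]
ee_rot: [-0.005, 0.65, 0.76, -0.0]
contact_force: [0.4, -1.1, -2.0]
width: 0.0342
gripper_force: 50.3
clock: 9.9
position: [0.4614, -0.1177, 0.1017]
ee_rot: [0.0, 0.65, 0.76, -0.0]
contact_force: [0.3, -0.0, -0.7]
width: 0.0344
gripper_force: 50.4
clock: 10.4
position: [0.4624, -0.119, 0.0347]
ee_rot: [0.0, 0.651, 0.759, -0.0]
contact_force: [0.2, 0.4, -1.5]
width: 0.0342
gripper_force: 52.8
clock: 10.8
position: [0.4616, -0.1177, 0.0356]
ee_rot: [0.0, 0.651, 0.759, 0.0]
contact_force: [0.2, 0.3, 0.4]
width: 0.0515
gripper_force: 0.0
clock: 11.2
position: [0.4637, -0.1184, 0.159]
ee_rot: [0.004, 0.651, 0.759, 0.001]
contact_force: [0.1, -0.9, -1.0]
width: 0.0513
gripper_force: 0.0
```

```bash

python3 -m inch '[{"claw":0.3,"travel":[0.389,0.3985,0],"turn":0},{"claw":0.3,"travel":[0.389,0.3985,0],"turn":0},{"claw":0.3,"travel":[0.389,0.3985,0],"turn":0},{"claw":0.3,"travel":[0.389,0.3985,0],"turn":0}]'
python3 -m inch '[{"claw":0.3,"travel":[0.389,0.3985,0],"turn":0},{"claw":0.3,"travel":[0.389,0.3985,0],"turn":0},{"claw":0.3,"travel":[0.389,0.3985,0],"turn":0},{"claw":0.3,"travel":[0.389,0.3985,0],"turn":0}]'
python3 - <<'E'
from h import *
im=imaging.get_image("scene");cv2.imwrite("pics/s5.png",cv2.resize(im[170:290,200:400],None,fx=4,fy=4,interpolation=cv2.INTER_CUBIC)[:,:,::-1])
im=imaging.get_image("top");cv2.imwrite("pics/t5.png",cv2.resize(im[180:310,220:430],None,fx=3.8,fy=3.8,interpolation=cv2.INTER_CUBIC)[:,:,::-1])
E
```

```text
clock: 11.6
position: [0.5392, -0.0366, 0.1539]
ee_rot: [-0.001, 0.649, 0.76, -0.001]
contact_force: [-0.5, -0.7, 0.3]
width: 0.0555
gripper_force: 0.0
clock: 12.0
position: [0.6165, 0.0418, 0.1541]
ee_rot: [-0.001, 0.65, 0.76, -0.001]
contact_force: [-0.2, -0.9, -0.3]
width: 0.0555
gripper_force: 0.0
```

View pics/s5.png

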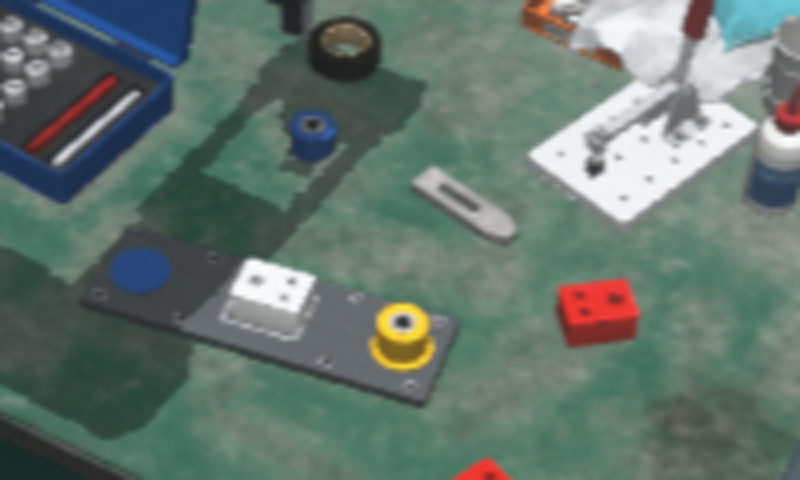

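View pics/t5.png

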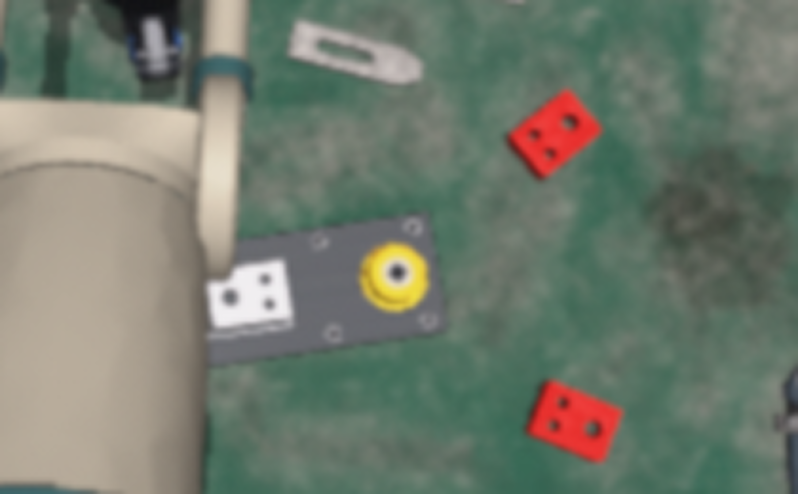

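The yellow riser sits on its pad (scene crop 403,325), and the block is in the rectangle with white line showing on both visible sides. In the top crop the riser's mark is at (398,271). I measure both numerically.

```bash
python3 - <<'E'
from h import *
sc=imaging.get_image("scene")
Y=((20,120,80),(38,255,255))
# dark mark of riser in each view
print("mark top",ray("top",(220+398.5/3.8-.4,180+271.5/3.8-.4),.036).round(4),"scene",ray("scene",(200+402.5/4-.4,170+322/4-.4),.036).round(4))
for v in(190,215): print("block top face, scene",blob(sc,(253,230,282,252),(0,0,v),(180,40,255),.036,"scene"))
m=(np.array([460.7,-121.1])+[430.1,76.4])/2;print("scene mid",m)
E
```

```text
mark top [ 0.4632 -0.1182  0.036 ] scene [ 0.4613 -0.1203  0.036 ]
block top face, scene [446.2 -25.3 446.1 -25.1  38.9  51.3  98.8]
block top face, scene [446.3 -25.2 446.2 -25.   36.4  50.   98.7]
scene mid [445.4  -22.35]
```

```bash
python3 - <<'E'
from h import *
t=imaging.get_image("top");s=imaging.get_image("scene")
a=cv2.resize(t[240:280,272:312],(400,400),interpolation=cv2.INTER_CUBIC);b=cv2.resize(s[226:266,248:288],(400,400),interpolation=cv2.INTER_CUBIC)
cv2.imwrite("pics/z6.png",np.hstack([a,b])[:,:,::-1])
g=cv2.cvtColor(t,cv2.COLOR_RGB2HSV)
# right end of block top face: column profile 
for v in range(250,265,3): print(v,t[v,286:304].mean(1).astype(int))
E
```

```text
250 [227 229 229 229 231 234 236 233 203 137 107 105 106 106 106 106 105 105]
253 [237 224 180 135 143 198 233 236 220 167 120 107 106 107 107 107 107 107]
256 [239 239 237 235 235 237 239 239 234 205 139 109 107 107 106 106 107 106]
259 [239 238 228 192 145 153 203 234 236 220 168 121 107 106 106 107 106 106]
262 [239 239 237 234 229 229 232 235 233 226 195 135 109 107 107 107 107 107]
```

View pics/z6.png

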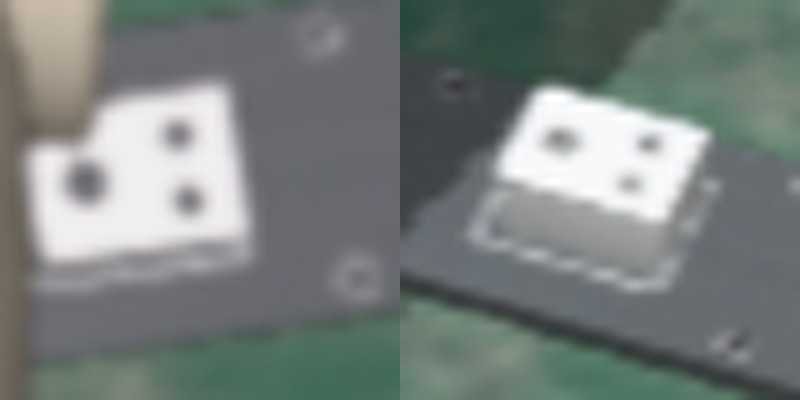

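The zoom shows the block's right bottom edge touching the scribed line (right panel 668,262) with a wide margin on the left. It sits about 3 mm too far toward yellow, so I regrip it and shift it +2.9 mm in y.

```bash

python3 -m inch '[{"claw":0.3,"travel":[-0.853,-0.303,0],"turn":0},{"claw":0.3,"travel":[-0.853,-0.303,0],"turn":0},{"claw":0.3,"travel":[-0.853,-0.303,0],"turn":0},{"claw":0.3,"travel":[-0.853,-0.303,0],"turn":0},{"claw":0.3,"travel":[-0.853,-0.303,0],"turn":0}]'
python3 -m inch '[{"claw":0.3,"travel":[0,0,-0.25],"turn":0},{"claw":0.3,"travel":[0,0,-0.45],"turn":0},{"claw":0.3,"travel":[0,0,-0.61],"turn":0},{"claw":0.3,"travel":[0,0,-0.61],"turn":0},{"claw":0.3,"travel":[0,0,-0.61],"turn":0}]'
python3 -m inch '[{"claw":-0.4,"travel":[0,0,0],"turn":0},{"claw":-0.4,"travel":[0,0,0],"turn":0},{"claw":-0.4,"travel":[0,0,0],"turn":0},{"claw":-0.4,"travel":[0,0,0],"turn":0},{"claw":-0.4,"travel":[0,0,0],"turn":0}]' 50
python3 -m inch '[{"claw":-0.4,"travel":[0,0,0.025],"turn":0},{"claw":-0.4,"travel":[0,0,0.025],"turn":0},{"claw":-0.4,"travel":[-0.004,0.0145,0.025],"turn":0},{"claw":-0.4,"travel":[-0.004,0.0145,0.025],"turn":0},{"claw":-0.4,"travel":[-0.004,0.0145,0.025],"turn":0}]'
python3 -m inch '[{"claw":-0.4,"travel":[0,0,-0.024],"turn":0},{"claw":-0.4,"travel":[0,0,-0.024],"turn":0},{"claw":-0.4,"travel":[0,0,-0.024],"turn":0}]'
python3 -m inch '[{"claw":0.3,"travel":[0,0,0],"turn":0},{"claw":0.3,"travel":[0,0,0],"turn":0},{"claw":0.3,"travel":[0,0,0],"turn":0},{"claw":0.3,"travel":[0,0,0],"turn":0}]'
python3 -m inch '[{"claw":0.3,"travel":[0,0,0.25],"turn":0},{"claw":0.3,"travel":[0,0,0.5],"turn":0},{"claw":0.3,"travel":[0,0,0.61],"turn":0},{"claw":0.3,"travel":[0,0,0.61],"turn":0}]'
python3 -m inch '[{"claw":0.3,"travel":[0.857,0.2885,0],"turn":0},{"claw":0.3,"travel":[0.857,0.2885,0],"turn":0},{"claw":0.3,"travel":[0.857,0.2885,0],"turn":0},{"claw":0.3,"travel":[0.857,0.2885,0],"turn":0},{"claw":0.3,"travel":[0.857,0.2885,0],"turn":0}]'
python3 - <<'E'
from h import *
s=imaging.get_image("scene")
print(blob(s,(253,230,282,252),(0,0,190),(180,40,255),.036,"scene"))
E
```

```text
clock: 12.75
position: [0.4403, -0.0197, 0.1552]
ee_rot: [-0.002, 0.652, 0.758, -0.001]
contact_force: [0.7, 0.3, 0.2]
width: 0.0555
gripper_force: 0.0
clock: 13.25
position: [0.4468, -0.0191, 0.0336]
ee_rot: [-0.0, 0.651, 0.759, -0.0]
contact_force: [0.6, -0.7, 0.7]
width: 0.0554
gripper_force: 0.0
clock: 13.75
position: [0.4483, -0.0192, 0.0353]
ee_rot: [0.002, 0.651, 0.759, 0.001]
contact_force: [0.7, -0.4, 7.7]
width: 0.0347
gripper_force: 51.3
clock: 14.25
position: [0.4452, -0.0157, 0.0381]
ee_rot: [-0.0, 0.651, 0.759, -0.0]
contact_force: [0.3, -0.2, -1.6]
width: 0.0346
gripper_force: 50.2
clock: 14.55
position: [0.4459, -0.0159, 0.0349]
ee_rot: [0.001, 0.651, 0.759, 0.0]
contact_force: [-4.2, 0.6, 17.6]
width: 0.035
gripper_force: 53.1
clock: 14.95
position: [0.4454, -0.0159, 0.0332]
ee_rot: [-0.0, 0.651, 0.759, -0.0]
contact_force: [-0.1, 0.1, 0.6]
width: 0.0555
gripper_force: 0.0
clock: 15.35
position: [0.4481, -0.0163, 0.1588]
ee_rot: [0.004, 0.651, 0.759, 0.002]
contact_force: [1.1, -0.4, -0.1]
width: 0.0558
gripper_force: 0.0
clock: 15.85
position: [0.6204, 0.0431, 0.1528]
ee_rot: [-0.0, 0.65, 0.76, 0.0]
contact_force: [-0.1, -1.3, 0.7]
width: 0.0558
gripper_force: 0.0
[444.7 -21.9 444.6 -21.7  39.   51.7  99.3]
```

The block now measures within 1 mm of the plate's middle in the scene view (444.7,-21.9 against 445.4,-22.4). Next is the blue riser.

```bash

python3 -m inch '[{"claw":0.3,"travel":[0,0,-0.25],"turn":0},{"claw":0.3,"travel":[0,0,-0.45],"turn":0},{"claw":0.3,"travel":[0,0,-0.666],"turn":0},{"claw":0.3,"travel":[0,0,-0.666],"turn":0},{"claw":0.3,"travel":[0,0,-0.666],"turn":0}]'
python3 -m inch '[{"claw":-0.4,"travel":[0,0,0],"turn":0},{"claw":-0.4,"travel":[0,0,0],"turn":0},{"claw":-0.4,"travel":[0,0,0],"turn":0},{"claw":-0.4,"travel":[0,0,0],"turn":0},{"claw":-0.4,"travel":[0,0,0],"turn":0}]' 50
python3 -m inch '[{"claw":-0.4,"travel":[0,0,0.2],"turn":0},{"claw":-0.4,"travel":[0,0,0.4],"turn":0},{"claw":-0.4,"travel":[0,0,0.4],"turn":0},{"claw":-0.4,"travel":[0,0,0.4],"turn":0}]'
python3 -m inch '[{"claw":-0.4,"travel":[-0.2,0.04,0],"turn":0},{"claw":-0.4,"travel":[-0.45,0.09,0],"turn":0},{"claw":-0.4,"travel":[-0.7,0.14,0],"turn":0},{"claw":-0.4,"travel":[-0.9285,0.191,0],"turn":0},{"claw":-0.4,"travel":[-0.9285,0.191,0],"turn":0}]'
python3 -m inch '[{"claw":-0.4,"travel":[0,0,0],"turn":0},{"claw":-0.4,"travel":[0,0,-0.15],"turn":0},{"claw":-0.4,"travel":[0,0,-0.27],"turn":0},{"claw":-0.4,"travel":[0,0,-0.335],"turn":0},{"claw":-0.4,"travel":[0,0,-0.335],"turn":0}]'
python3 -m inch '[{"claw":0.2,"travel":[0,0,0],"turn":0},{"claw":0.2,"travel":[0,0,0],"turn":0},{"claw":0.2,"travel":[0,0,0],"turn":0},{"claw":0.2,"travel":[0,0,0],"turn":0}]'
python3 -m inch '[{"claw":0,"travel":[0,0,0.25],"turn":0},{"claw":0,"travel":[0,0,0.5],"turn":0},{"claw":0,"travel":[0,0,0.6],"turn":0},{"claw":0,"travel":[0,0,0.6],"turn":0}]'
```

```text
clock: 16.4
position: [0.6148, 0.0415, 0.0214]
ee_rot: [-0.002, 0.651, 0.759, -0.001]
contact_force: [0.2, 0.6, 0.3]
width: 0.0555
gripper_force: 0.0
clock: 16.9
position: [0.6172, 0.0417, 0.0238]
ee_rot: [0.001, 0.651, 0.759, 0.0]
contact_force: [-1.8, -0.4, 6.3]
width: 0.0342
gripper_force: 50.6
clock: 17.3
position: [0.6173, 0.0419, 0.1034]
ee_rot: [0.001, 0.651, 0.759, 0.001]
contact_force: [-0.8, 0.1, -2.4]
width: 0.0345
gripper_force: 50.6
clock: 17.8
position: [0.4192, 0.0809, 0.0994]
ee_rot: [-0.006, 0.65, 0.76, -0.005]
contact_force: [-0.6, -0.5, -2.0]
width: 0.0343
gripper_force: 50.7
clock: 18.3
position: [0.4321, 0.0798, 0.0338]
ee_rot: [-0.001, 0.651, 0.759, -0.001]
contact_force: [-1.3, -0.2, -0.6]
width: 0.034
gripper_force: 56.1
clock: 18.7
position: [0.4316, 0.08, 0.0355]
ee_rot: [0.0, 0.651, 0.759, 0.0]
contact_force: [-0.3, 0.3, -0.5]
width: 0.0515
gripper_force: 0.0
clock: 19.1
position: [0.4338, 0.0801, 0.1589]
ee_rot: [0.003, 0.651, 0.759, 0.003]
contact_force: [0.4, -0.2, -0.8]
width: 0.0423
gripper_force: 0.0
```

```bash

python3 -m inch '[{"claw":0,"travel":[-0.066,0.679,0],"turn":-0.065},{"claw":0,"travel":[-0.066,0.679,0],"turn":-0.065},{"claw":0,"travel":[-0.066,0.679,0],"turn":-0.065},{"claw":0,"travel":[-0.066,0.679,0],"turn":-0.065}]'
python3 - <<'E'
from h import *
o=cv2.imread("pics/scene0.png")[:,:,::-1].copy()
print("brass scene0",blob(o,(140,200,172,224),(10,90,90),(35,255,255),.005,"scene"))
s=imaging.get_image("scene");t=imaging.get_image("top")
a=cv2.resize(t[225:285,225:345],(600,300),interpolation=cv2.INTER_CUBIC);b=cv2.resize(s[215:275,210:330],(600,300),interpolation=cv2.INTER_CUBIC)
cv2.imwrite("pics/z7.png",np.vstack([a,b])[:,:,::-1])
E
```

```text
clock: 19.5
position: [0.4167, 0.2201, 0.1542]
ee_rot: [-0.001, 0.723, 0.691, 0.0]
contact_force: [-0.7, -1.1, 0.2]
width: 0.043
gripper_force: 0.0
brass scene0 [405.5 348.4 405.5 348.6  28.3  98.3  75.5]
```

View pics/z7.png

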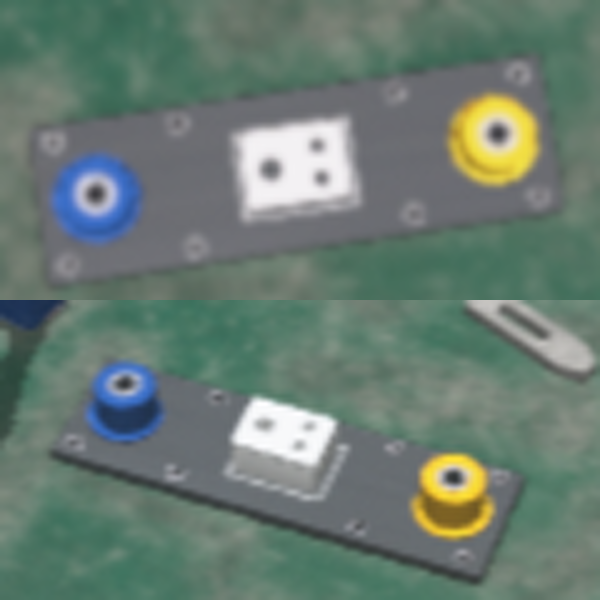

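Both risers sit centred on their pads: blue mark at upper panel (96,194), yellow mark at (499,132). The block is midway at (298,167), in its rectangle. Next is the brass strap.

```bash

python3 -m inch '[{"claw":0,"travel":[-0.066,0.679,0],"turn":-0.065},{"claw":0,"travel":[-0.066,0.679,0],"turn":-0.065},{"claw":0,"travel":[-0.066,0.679,0],"turn":-0.065},{"claw":0,"travel":[-0.066,0.679,0],"turn":-0.065}]'
python3 -m inch '[{"claw":0,"travel":[0,0,-0.25],"turn":0},{"claw":0,"travel":[0,0,-0.45],"turn":0},{"claw":0,"travel":[0,0,-0.6],"turn":0},{"claw":0,"travel":[0,0,-0.685],"turn":0},{"claw":0,"travel":[0,0,-0.685],"turn":0}]'
python3 -m inch '[{"claw":-0.6,"travel":[0,0,0],"turn":0},{"claw":-0.6,"travel":[0,0,0],"turn":0},{"claw":-0.6,"travel":[0,0,0],"turn":0},{"claw":-0.6,"travel":[0,0,0],"turn":0},{"claw":-0.6,"travel":[0,0,0],"turn":0}]' 50
python3 -m inch '[{"claw":-0.6,"travel":[0,0,0.2],"turn":0},{"claw":-0.6,"travel":[0,0,0.45],"turn":0},{"claw":-0.6,"travel":[0,0,0.45],"turn":0},{"claw":-0.6,"travel":[0,0,0.45],"turn":0}]'
```

```text
clock: 20.0
position: [0.4052, 0.3545, 0.1546]
ee_rot: [-0.001, 0.79, 0.613, 0.001]
contact_force: [0.2, -0.5, -0.5]
width: 0.0428
gripper_force: 0.0
clock: 20.5
position: [0.4046, 0.3488, 0.0178]
ee_rot: [0.0, 0.792, 0.611, -0.002]
contact_force: [0.4, -0.9, 1.1]
width: 0.0429
gripper_force: 0.0
clock: 21.0
position: [0.4058, 0.3498, 0.0192]
ee_rot: [0.0, 0.792, 0.611, 0.0]
contact_force: [-0.8, -1.4, 7.8]
width: 0.0225
gripper_force: 53.0
clock: 21.4
position: [0.4056, 0.3503, 0.1089]
ee_rot: [0.0, 0.792, 0.611, 0.001]
contact_force: [-0.9, -0.4, -0.7]
width: 0.0223
gripper_force: 49.7
```

```bash

python3 -m inch '[{"claw":-0.6,"travel":[0.03,-0.2,0],"turn":0.0434},{"claw":-0.6,"travel":[0.06,-0.45,0],"turn":0.0434},{"claw":-0.6,"travel":[0.0835,-0.7055,0],"turn":0.0434},{"claw":-0.6,"travel":[0.0835,-0.7055,0],"turn":0.0434}]'
python3 -m inch '[{"claw":-0.6,"travel":[0.03,-0.2,0],"turn":0.0434},{"claw":-0.6,"travel":[0.06,-0.45,0],"turn":0.0434},{"claw":-0.6,"travel":[0.0835,-0.7055,0],"turn":0.0434},{"claw":-0.6,"travel":[0.0835,-0.7055,0],"turn":0.0434}]'
python3 -m inch '[{"claw":-0.6,"travel":[0.03,-0.2,0],"turn":0.0434},{"claw":-0.6,"travel":[0.06,-0.45,0],"turn":0.0434},{"claw":-0.6,"travel":[0.0835,-0.7055,0],"turn":0.0434},{"claw":-0.6,"travel":[0.0835,-0.7055,0],"turn":0.0434},{"claw":-0.6,"travel":[0.0835,-0.7055,0],"turn":0.0434}]'
python3 -m inch '[{"claw":-0.6,"travel":[0,0,-0.215],"turn":0},{"claw":-0.6,"travel":[0,0,-0.215],"turn":0},{"claw":-0.6,"travel":[0,0,-0.215],"turn":0}]'
python3 - <<'E'
from h import *
s=imaging.get_image("scene");t=imaging.get_image("top")
a=cv2.resize(t[225:285,225:345],(600,300),interpolation=cv2.INTER_CUBIC);b=cv2.resize(s[215:275,210:330],(600,300),interpolation=cv2.INTER_CUBIC)
cv2.imwrite("pics/z8.png",np.vstack([a,b])[:,:,::-1])
E
```

```text
clock: 21.8
position: [0.4192, 0.2042, 0.1059]
ee_rot: [-0.0, 0.75, 0.662, -0.004]
contact_force: [-0.3, -0.1, -1.8]
width: 0.0224
gripper_force: 49.7
clock: 22.2
position: [0.4375, 0.0645, 0.1067]
ee_rot: [-0.0, 0.703, 0.711, -0.002]
contact_force: [-0.2, 1.0, -1.2]
width: 0.023
gripper_force: 49.7
clock: 22.7
position: [0.454, -0.072, 0.1069]
ee_rot: [-0.002, 0.652, 0.758, -0.0]
contact_force: [-0.1, -0.4, -1.1]
width: 0.0227
gripper_force: 49.7
clock: 23.0
position: [0.4534, -0.0697, 0.0645]
ee_rot: [-0.002, 0.65, 0.76, -0.001]
contact_force: [0.2, 0.8, -0.7]
width: 0.0221
gripper_force: 49.7
```

View pics/z8.png

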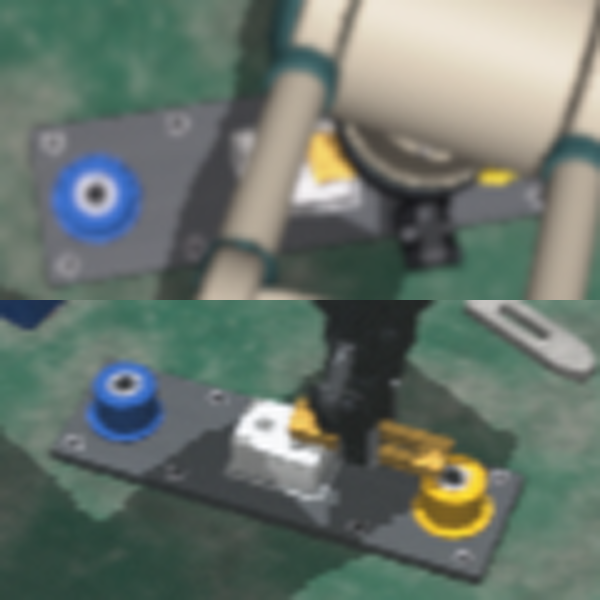

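The brass strap hangs between block and yellow riser, with its end just at the riser's centre mark (lower panel 450,462) as it should be. I lower and release it.

```bash

python3 -m inch '[{"claw":-0.6,"travel":[0,0,-0.03],"turn":0},{"claw":-0.6,"travel":[0,0,-0.0525],"turn":0},{"claw":-0.6,"travel":[0,0,-0.0525],"turn":0},{"claw":-0.6,"travel":[0,0,-0.0525],"turn":0}]'
python3 -m inch '[{"claw":0,"travel":[0,0,0],"turn":0},{"claw":0,"travel":[0,0,0],"turn":0},{"claw":0,"travel":[0,0,0],"turn":0},{"claw":0,"travel":[0,0,0],"turn":0}]'
python3 -m inch '[{"claw":0,"travel":[0,0,0.25],"turn":0},{"claw":0,"travel":[0,0,0.5],"turn":0},{"claw":0,"travel":[0,0,0.5],"turn":0},{"claw":0,"travel":[0,0,0.5],"turn":0}]'
python3 -m inch '[{"claw":0,"travel":[0.79,-0.115,0],"turn":-0.135},{"claw":0,"travel":[0.79,-0.115,0],"turn":-0.135},{"claw":0,"travel":[0.79,-0.115,0],"turn":-0.135},{"claw":0,"travel":[0.79,-0.115,0],"turn":-0.135},{"claw":0,"travel":[0.79,-0.115,0],"turn":-0.135}]'
python3 - <<'E'
from h import *
s=imaging.get_image("scene");t=imaging.get_image("top")
a=cv2.resize(t[225:285,225:345],(600,300),interpolation=cv2.INTER_CUBIC);b=cv2.resize(s[200:260,230:350],(600,300),interpolation=cv2.INTER_CUBIC)
cv2.imwrite("pics/z9.png",np.vstack([a,b])[:,:,::-1])
o=cv2.imread("pics/scene0.png")[:,:,::-1].copy()
for v in(130,150):print("steel scene0",blob(o,(300,208,332,234),(0,0,v),(180,45,255),.005,"scene"))
E
```

```text
clock: 23.5
position: [0.4554, -0.0717, 0.0552]
ee_rot: [0.001, 0.651, 0.76, 0.0]
contact_force: [0.8, 1.2, 1.7]
width: 0.0225
gripper_force: 50.0
clock: 23.9
position: [0.4548, -0.0717, 0.0548]
ee_rot: [-0.0, 0.65, 0.76, -0.0]
contact_force: [0.4, -0.1, 0.0]
width: 0.0423
gripper_force: 0.0
clock: 24.3
position: [0.4555, -0.0719, 0.156]
ee_rot: [0.001, 0.65, 0.76, 0.001]
contact_force: [0.2, 0.1, -1.1]
width: 0.0429
gripper_force: 0.0
clock: 24.8
position: [0.613, -0.0947, 0.152]
ee_rot: [-0.002, 0.795, 0.606, -0.001]
contact_force: [-1.1, -0.2, -0.2]
width: 0.0423
gripper_force: 0.0
steel scene0 [616.5 -94.8 616.  -97.1  31.9  97.2  78.6]
steel scene0 [616.1 -93.2 616.1 -95.1  25.8  89.8  75.3]
```

View pics/z9.png

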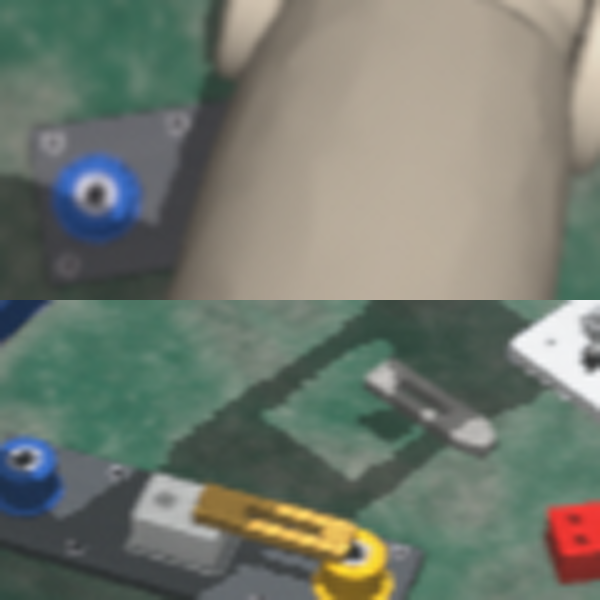

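The brass strap lies on block and yellow riser (lower panel 200,490 to 350,550). The steel strap is at (430,405) under the hand. I pick it up.

```bash

python3 -m inch '[{"claw":0,"travel":[0.0075,0.0065,-0.25],"turn":0},{"claw":0,"travel":[0.0075,0.0065,-0.45],"turn":0},{"claw":0,"travel":[0.0075,0.0065,-0.6],"turn":0},{"claw":0,"travel":[0.0075,0.0065,-0.6825],"turn":0},{"claw":0,"travel":[0.0075,0.0065,-0.6825],"turn":0}]'
python3 -m inch '[{"claw":-0.6,"travel":[0,0,0],"turn":0},{"claw":-0.6,"travel":[0,0,0],"turn":0},{"claw":-0.6,"travel":[0,0,0],"turn":0},{"claw":-0.6,"travel":[0,0,0],"turn":0},{"claw":-0.6,"travel":[0,0,0],"turn":0}]' 50
python3 -m inch '[{"claw":-0.6,"travel":[0,0,0.2],"turn":0},{"claw":-0.6,"travel":[0,0,0.45],"turn":0},{"claw":-0.6,"travel":[0,0,0.45],"turn":0},{"claw":-0.6,"travel":[0,0,0.45],"turn":0}]'
python3 -m inch '[{"claw":-0.6,"travel":[-0.22,0.16,0],"turn":0.03},{"claw":-0.6,"travel":[-0.44,0.32,0],"turn":0.07},{"claw":-0.6,"travel":[-0.44,0.32,0],"turn":0.07},{"claw":-0.6,"travel":[-0.44,0.32,0],"turn":0.07}]'
python3 -m inch '[{"claw":-0.6,"travel":[-0.22,0.16,0],"turn":0.03},{"claw":-0.6,"travel":[-0.4405,0.3175,0],"turn":0.065},{"claw":-0.6,"travel":[-0.4405,0.3175,0],"turn":0.065},{"claw":-0.6,"travel":[-0.4405,0.3175,0],"turn":0.065},{"claw":-0.6,"travel":[-0.4405,0.3175,0],"turn":0.065}]'
python3 -m inch '[{"claw":-0.6,"travel":[0,0,-0.215],"turn":0},{"claw":-0.6,"travel":[0,0,-0.215],"turn":0},{"claw":-0.6,"travel":[0,0,-0.215],"turn":0}]'
python3 - <<'E'
from h import *
s=imaging.get_image("scene");t=imaging.get_image("top")
a=cv2.resize(t[225:285,225:345],(600,300),interpolation=cv2.INTER_CUBIC);b=cv2.resize(s[215:275,210:330],(600,300),interpolation=cv2.INTER_CUBIC)
cv2.imwrite("pics/z10.png",np.vstack([a,b])[:,:,::-1])
E
```

```text
clock: 25.4
position: [0.6111, -0.0926, 0.0183]
ee_rot: [-0.002, 0.796, 0.606, -0.001]
contact_force: [0.5, -0.3, 0.9]
width: 0.0426
gripper_force: 0.0
clock: 25.9
position: [0.6134, -0.0932, 0.0192]
ee_rot: [-0.0, 0.796, 0.606, -0.0]
contact_force: [-2.4, 0.2, 6.7]
width: 0.023
gripper_force: 52.5
clock: 26.3
position: [0.6145, -0.0934, 0.1095]
ee_rot: [0.001, 0.796, 0.606, 0.001]
contact_force: [-0.6, -0.1, -0.8]
width: 0.0232
gripper_force: 50.6
clock: 26.7
position: [0.523, -0.028, 0.1067]
ee_rot: [-0.002, 0.724, 0.69, -0.001]
contact_force: [0.5, -0.0, -0.9]
width: 0.0231
gripper_force: 50.6
clock: 27.2
position: [0.4408, 0.0334, 0.1085]
ee_rot: [0.001, 0.651, 0.759, 0.001]
contact_force: [-0.1, 0.0, -0.8]
width: 0.0233
gripper_force: 50.6
clock: 27.5
position: [0.4393, 0.0334, 0.0649]
ee_rot: [-0.0, 0.651, 0.759, -0.0]
contact_force: [-0.2, 0.2, -0.7]
width: 0.0232
gripper_force: 50.6
```

View pics/z10.png

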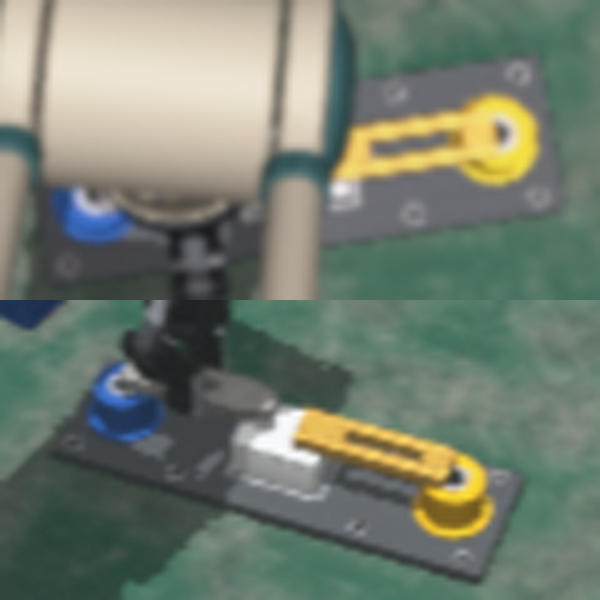

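The steel strap hangs between the blue riser and the block, and the brass bridge is good. I lower, release, back away up and to the right, then check.

```bash

python3 -m inch '[{"claw":-0.6,"travel":[0,0,-0.03],"turn":0},{"claw":-0.6,"travel":[0,0,-0.0525],"turn":0},{"claw":-0.6,"travel":[0,0,-0.0525],"turn":0},{"claw":-0.6,"travel":[0,0,-0.0525],"turn":0}]'
python3 -m inch '[{"claw":0,"travel":[0,0,0],"turn":0},{"claw":0,"travel":[0,0,0],"turn":0},{"claw":0,"travel":[0,0,0],"turn":0},{"claw":0,"travel":[0,0,0],"turn":0}]'
python3 -m inch '[{"claw":0,"travel":[0,0,0.25],"turn":0},{"claw":0,"travel":[0,0,0.5],"turn":0},{"claw":0,"travel":[0,0,0.8],"turn":0},{"claw":0,"travel":[0,0,0.8],"turn":0},{"claw":0,"travel":[0,0,0.8],"turn":0}]'
python3 -m inch '[{"claw":0,"travel":[-0.2,0.9,0],"turn":0},{"claw":0,"travel":[-0.2,0.9,0],"turn":0},{"claw":0,"travel":[-0.2,0.9,0],"turn":0},{"claw":0,"travel":[-0.2,0.9,0],"turn":0},{"claw":0,"travel":[-0.2,0.9,0],"turn":0}]'
python3 - <<'E'
from h import *
s=imaging.get_image("scene");t=imaging.get_image("top")
a=cv2.resize(t[225:285,225:345],(600,300),interpolation=cv2.INTER_CUBIC);b=cv2.resize(s[215:275,210:330],(600,300),interpolation=cv2.INTER_CUBIC)
cv2.imwrite("pics/z11.png",np.vstack([a,b])[:,:,::-1])
E
```

```text
clock: 28.0
position: [0.439, 0.034, 0.0552]
ee_rot: [0.001, 0.65, 0.76, 0.0]
contact_force: [0.7, -0.3, 1.5]
width: 0.0234
gripper_force: 50.8
clock: 28.4
position: [0.4382, 0.0342, 0.0548]
ee_rot: [-0.0, 0.65, 0.76, -0.0]
contact_force: [0.3, 0.1, -0.8]
width: 0.0426
gripper_force: 0.0
clock: 28.9
position: [0.4395, 0.0341, 0.2168]
ee_rot: [0.002, 0.65, 0.76, 0.002]
contact_force: [-0.2, -1.0, 0.1]
width: 0.0427
gripper_force: 0.0
clock: 29.4
position: [0.3958, 0.2171, 0.2123]
ee_rot: [-0.002, 0.648, 0.761, -0.002]
contact_force: [-0.6, -0.6, -1.0]
width: 0.0426
gripper_force: 0.0
```

View pics/z11.png

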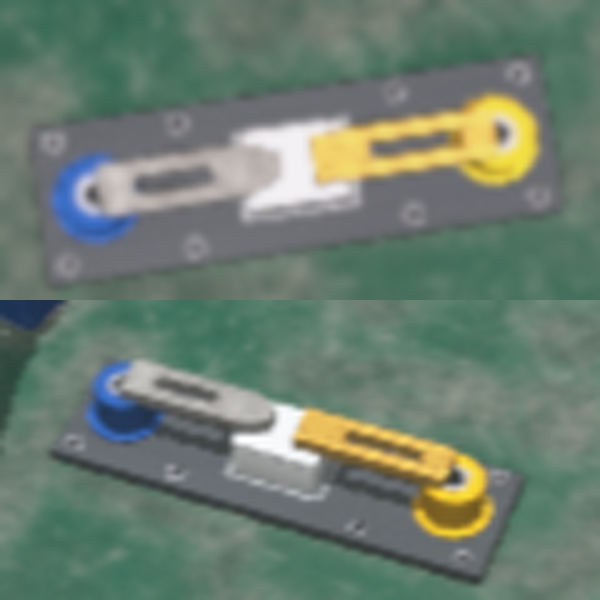

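Both bridges lie level on block and risers. In the upper panel, steel runs 98 to 277 and brass 313 to about 500, against riser marks at 96 and 499, so each is centred within about 2 mm. The arm is clear.

```bash
python3 -c "
from rig import ticket
print(ticket.sign_off())"
```

```text
the job is handed in; nothing more can be done
None
```

The drilling plate is set up as asked and handed in at about 29 s: block in the rectangle (after one 3 mm correction), both risers on their pads, and both straps bridging within about 2 mm of centre; the oil bottle and tape roll were never approached.

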